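Throw the extractor switch behind the splash shield with the reach hook

ROBOT

A 7-joint arm with a two-finger parallel gripper is mounted at the origin on a cart in front of the work surface, level with it; the furniture and walls round the work are solid. World frame = base frame: x ahead of the robot, y to its left, z up, the work surface at z = 0. Lengths are in m, angles in rad, forces in N, time in s.
With the tool pointing down it reaches from about 0.425 to 0.925 m from the base axis. Payload 6.8 kg.
Tool frame: the origin (TCP) lies on the front face of the gripper's body, between the roots of the fingers; the fingertips stand 73 mm ahead of it and the grasp point (between the pads) lies 54 mm ahead of it (tcp_to_tips is the distance from the TCP to the fingertips, in m); z points along the fingers, x is the direction in which the jaws open and shut, and the axes are right-handed (so a half turn about z gives the same grasp; the last joint's range is limited). The gripper opens to 85 mm and grips with 20 to 120 N. Pads are 22 mm wide; open, the fingers measure 114 mm over their backs; the gripper's body (76 mm by 85 mm) begins 54 mm behind the grasp point. The pads swing forward as they close: fully open they stand 13 mm farther back than shut.
Start: joints at [1.133, 0.477, 0.022, 1.555, -0.011, 1.109, -0.083], TCP at [0.219, -0.639, 0.304] pointing down, gripper open.
Joint ranges: [-2.96, 2.96], [-0.34, 2.1], [-1.41, 1.46], [0.24, 2.44], [-1.37, 4.51], [0.17, 1.92], [-2.96, 2.96]. Speed limits (rad/s): [2.39, 2.39, 3.14, 3.14, 3.14, 3.14, 3.14].

INTERFACE

Orientations are given as a unit quaternion [w, x, y, z].
In Python, from station import get_obs, read_camera, hand_in, look_for, silhouettes, tcp_to_tips gives the robot as it stands. The module is installed in compiled form; this text tells all that it offers.
- The arm moves only by the tool apply_moves, never from a script. Its argument "moves" is a list of rows, each a list of 3 entries, a list of its own where there are three numbers: the shift along the tool's x, y, z in units of 25 mm (1.0 is 25 mm), then the turn, a rotation vector about the tool's x, y, z in units of 10 degrees (1.0 is 10 degrees), then the gripper's target within -1 to 1 (fully open at 1, half-way at 0, shut at -1). In form: [[[dx, dy, dz], [rx, ry, rz], jaw], ...]. A call has 1 to 20 rows; each row is the pose to reach, as a shift and turn from the pose commanded when the call began, along the tool's axes at that moment; what a row does not reach only later rows make up. A row lasts 1/8 s, in which the tool goes at most 62.5 mm and 10.7 degrees, less where a joint would pass 70% of its speed; a pose out of reach is approached as far as the arm can. A call with a gripper value outside its range is refused whole. The fingers move at their own pace and stop on an object; "force" is the grip in N (left out, the last holds). Time passes only in rows, so rows that repeat a pose let the fingers close. It gives the time, the measured TCP pose, the force and the opening at its end, in the units of the state.
- get_obs(): the state, without advancing time (a new reading comes with each control period).
- read_camera(name): name is "scene" or "top"; returns a dict with "color" (400x640x3 uint8, red, green, blue), "mtx" (3x3 intrinsics, pixels), "eye" and "rotation" of the camera in the world. Camera axes: x right, y up, looking along -z (the intrinsics and any distortion apply to the point x, -y, -z); pixel columns grow to the right and rows downward; lengths in m; the calibration is good to about 2 mm. A picture is of the moment at which its call begins. There is no depth.
- hand_in(): hands the job in, once; it reports no verdict.
Trained networks look in the newest picture that a camera, given by its name, has taken for a name from the list of things; names that differ only in an ending like _2 or _b are one class to them, and where a whole thing is asked for, a point or a joint stands for the part that bears it (a point fixed in the world has none). Each returns a list of dicts, best first, with "conf" (0 to 1); they miss things now and then, are a little off and sometimes report something else, mostly with a low value. They report only what shows in the picture. A call takes as long as a camera call. They do not tell look-alikes from the thing itself.
- look_for(camera, query): "pixel" ([row, column] in pixels, amid what is visible of it).
- silhouettes(camera, query): "mask" (400x640 bool, what is visible of it) and "pixel" ([row, column] in pixels, amid what is visible of it).
The state is a dict: "t": time; "q": joint angles; "joint_vel": joint speeds; "joint_torque": joint torques, N m; "eef_pos": TCP position; "tool_rot": TCP orientation; "contact_force": force on the tool from outside, world axes, zero at the start; "torque": the same for the moment, N m; "gripper_width": opening from 0.0 (shut) to 1.0 (fully open).
Only numpy, scipy, OpenCV 4.12 (cv2) and the standard library are available. Lean on these libraries where they do the work, as an engineer would, in place of code of your own. Each camera call takes 0.05 s, during which the arm holds its last target.

TASK

The mill's dust extractor is off: its switch lever stands behind the splash shield, leaning away from you. Take the bent reach rod from its cradle by the orange grip, reach over the shield and hook the lever towards you with the rod's bent end until it has pushed the brass contact plunger fully in and you feel it come up solid (the contact is set differently on each station, so pull gently and by feel), then lay the rod back in the cradle as it was. Keep your fingers off the switch station, do not knock the shield with the rod or haul hard on the lever, and leave the rotor, sieve and jar where they stand.

Things in the scene. Friction and masses are not known exactly. Their poses are not given: they have to be found in the camera images.
- hook_grip (a point): centre of the bent reach rod's orange grip, on the rod's axis. Grip block 64 long (x) x 18 wide (y) x 26 high (z) mm, taken across the 18 mm. x points along the rod to the bend, z up when the bent leg hangs down.
- hook_tip (a point): lower end of the rod's bent leg, at (155, 0, -90) mm from hook_grip in the rod's axes; the leg is 10 mm thick, so its side is 5 mm from this point's vertical line
- hook: the whole bent rod, loose, 0.12 to 0.2 kg, same origin and axes as hook_grip. A round steel bar 10 mm thick runs from x = -57 mm through the grip to the bend at x = +155 mm, where it turns straight down: the leg ends 90 mm below the bar's axis. It can turn slightly in the fingers under load
- cradle: fixed grey cradle, origin under the middle of its 124 x 70 x 10 mm foot. Two 8 mm thick posts with V notches (40 mm wide at the mouth, tops at z = 138 mm) stand at x = -44 and +44 mm. The rod lies in them along x, its axis 125 mm above the origin, grip between the posts (8 mm play each way), leg hanging down at the +x end
- station: fixed switch station; origin under the middle of its dark 150 x 180 x 6 mm base plate, x points away from the robot (roughly), z up. Carries the shield and the switch
- shield: upright clear splash shield with aluminium frame and yellow top rail, fixed on the station; origin on the bench below its middle plane, 45 mm to the robot's side (-x) of the station's origin; 168 mm wide (y), top at z = 150 mm, frame and top rail 10 mm thick
- switch: grey switch box behind the shield, on the station, same origin and axes as the station; box 75 x 100 mm, top at z = 50 mm; it carries the lever, whose pivot lies at (0, 0, 55) mm, axis along y
- lever_bar (a point): centre of the lever's red T-bar: a 12 mm thick round bar, 40 mm long along y, on a lever arm 55 mm from the pivot (about 107 mm above the bench). At lever angle 0 it stands 21 mm to the far (+x) side of the pivot; fully on it is 3 to 26 mm to the near side, depending on the contact's setting
- lever (a joint): angle of the switch lever, rad: 0 leans fully away from the robot (off), 0.4 upright, larger leans towards the robot. It stays where it is left; about 2.5 N at the T-bar moves it. It comes up solid (fully on) at an angle between 0.45 and 0.9 that differs each time and is only felt: the force rises sharply. 6 to 7 N is a good firm pull, over 12 N is hauling
- rotor: bystander: grey toothed rotor, 65 x 65 x 40 mm, origin under its centre
- sieve: bystander: steel ring sieve, 83 mm diameter, 36 mm high, origin under its centre
- jar: bystander: glass jar with black cap, 61 mm diameter, 100 mm high, origin under its centre
- plunger (a joint): travel of the brass contact plunger (7 mm thick, 75 mm above the bench, in a black block on the switch box between lever and shield) in m: 0 out, 0.004 fully in against its solid end. Only the lever's arm pushes it; it adds about 1 N at the T-bar and stays where it is left
Things that resemble listed ones, but are neither listed nor needed, are in the scene too. Of the things that look like the cradle, the larger one is meant.

How it is judged:
By the outcome, as a careful person would: the job done as asked, in the order asked, and still so for the second after the job is handed in, with the robot touching nothing.
It also fails if it takes over 51 s, if anything falls off the work surface, if the arm or the gripper's body presses on something with over 40 N, if the wrist force passes 120 N, or if a joint passes its speed limit or range.

## Working session

There is one attempt and no reset: what is moved stays moved. The work goes in short steps, Python scripts to look and compute and a tool call to move; the robot and the scene stay as the last step left them, time stands still between calls to the robot, and variables do not carry over. Pictures are saved under pics/ and viewed, and the job is handed in when it is done.

Besides the shell and the picture viewer there is one more tool, called after "Call:" by a JSON object that holds its "name" and its "arguments", one argument or row to a line. apply_moves: Moves the arm, as the interface text tells. Its arguments: {"type":"object","properties":{"moves":{"type":"array"},"force":{"type":"number"}},"required":["moves"]}

```bash
mkdir -p pics
python3 - <<'E'
from station import *
import cv2, json, pickle
o=get_obs(); print({k:(v.tolist() if hasattr(v,'tolist') else v) for k,v in o.items()}); print(tcp_to_tips)
D={}
for c in ['scene','top']:
    r=read_camera(c); D[c]=r
    cv2.imwrite(f'pics/{c}0.png',r['color'][...,::-1]); print(c,{k:(v.tolist() if hasattr(v,'tolist') else v) for k,v in r.items() if k!='color'})
    for q in ['hook_grip','hook_tip','hook','cradle','station','shield','switch','lever_bar','plunger','rotor','sieve','jar']:
        print(c,q,[( [round(float(x)) for x in d['pixel']],round(d['conf'],2)) for d in look_for(c,q)])
pickle.dump(D,open('d0.pkl','wb'))
E
```

```text
{'t': 0.0, 'q': [1.1328934798481798, 0.47780569224593805, 0.022365529126275808, 1.556429606096935, -0.011515461499806782, 1.1093278114163907, -0.0830830275209853], 'joint_vel': [-0.001064575015948584, -0.0004436037907456658, -0.0001909267181807562, 0.0023780657426377516, 0.0004219051895977623, -0.00041354448293358837, 0.00028759843839607483], 'joint_torque': [-0.0009422829680261202, -59.64517951011658, 1.607254296541214, -28.11933696269989, 0.012298176297917962, 0.00934686977416277, 2.7603945795817708e-05], 'eef_pos': [0.21843967714689388, -0.6381947591701254, 0.3029315813754079], 'tool_rot': [-0.00047906276927092673, 0.8135919996853861, -0.5814354734720639, -0.0007865971744143341], 'contact_force': [1.4884865898443498, 0.4074060368551527, 1.1710228142208332], 'torque': [-0.006854307844861142, -0.010830394997298742, -0.004709643374542531], 'gripper_width': 0.9996511148971097}
0.0726
scene {'mtx': [[461.9697521503662, 0.0, 318.51634164885337], [0.0, 461.9697521503662, 198.2142388018496], [0.0, 0.0, 1.0]], 'eye': [0.033359305973646315, 0.6999697209928427, 0.5168080229695674], 'rotation
[... 541 characters left out ...]
top {'mtx': [[415.13136074678465, 0.0, 323.182477929472], [0.0, 415.13136074678465, 202.66306638807777], [0.0, 0.0, 1.0]], 'eye': [0.4265890458924467, -0.03780381171125518, 1.043774396916042], 'rotation': [0.7143962961126017, 0.02832087141554411, -0.03125167585764947, -0.6984691783457224]}
top hook_grip [([224, 222], 0.71), ([183, 341], 0.5)]
top hook_tip [([218, 224], 0.55)]
top hook [([221, 222], 0.67)]
top cradle [([233, 230], 0.63), ([248, 379], 0.58)]
top station [([171, 343], 0.78)]
top shield [([180, 341], 0.84)]
top switch []
top lever_bar [([154, 346], 0.52), ([221, 224], 0.45)]
top plunger []
top rotor [([253, 296], 0.93)]
top sieve [([264, 448], 0.87)]
top jar [([128, 248], 0.57)]
```

View pics/scene0.png

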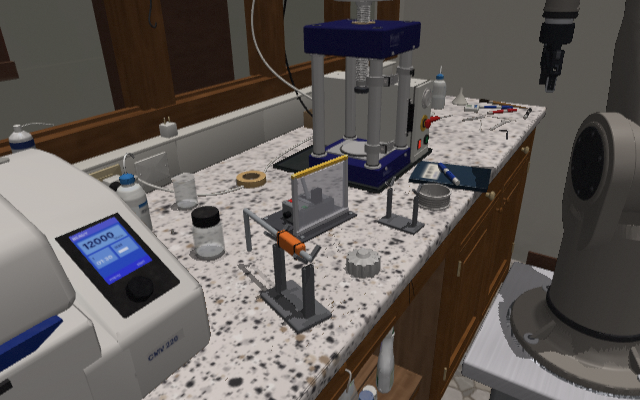

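View pics/top0.png

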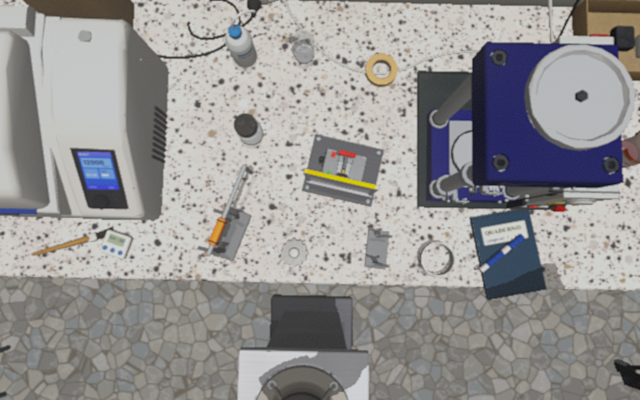

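Run:
```python
import cv2
a=cv2.imread('pics/scene0.png');b=cv2.imread('pics/top0.png')
cv2.imwrite('pics/s0c.png',cv2.resize(a[140:350,180:450],None,fx=2.9,fy=2.8,interpolation=cv2.INTER_CUBIC))
cv2.imwrite('pics/t0c.png',cv2.resize(b[110:290,170:420],None,fx=3.2,fy=3.2,interpolation=cv2.INTER_CUBIC))
```

```text
(no output)
```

View pics/s0c.png

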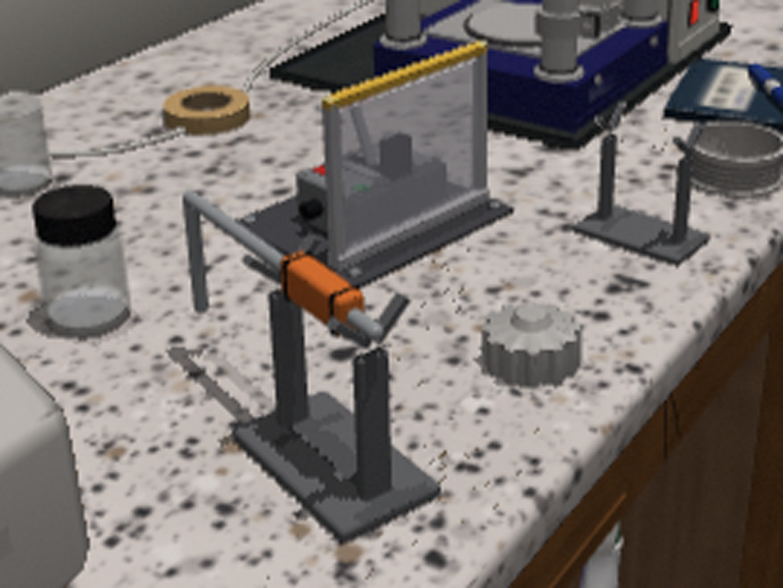

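View pics/t0c.png

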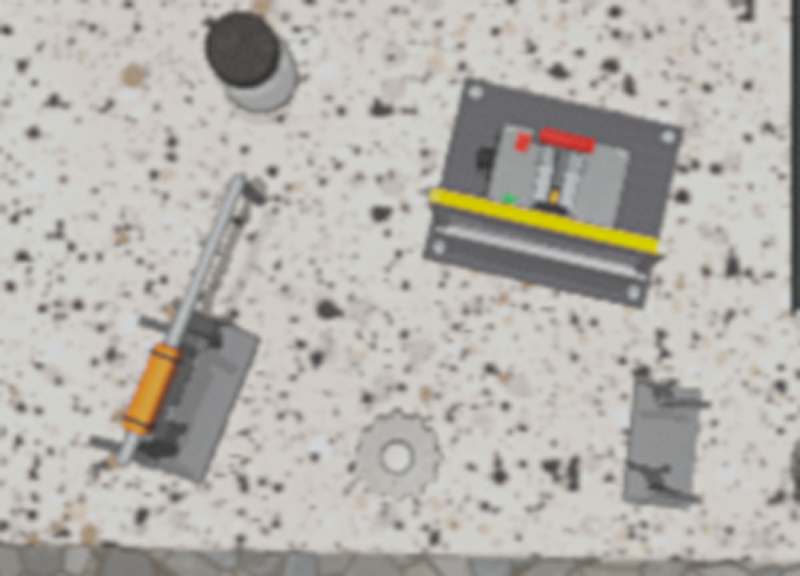

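```bash
cat > h.py <<'E'
import numpy as np, pickle
from scipy.spatial.transform import Rotation as R
from scipy.optimize import least_squares
D=pickle.load(open('d0.pkl','rb'))
def q2R(q): return R.from_quat([q[1],q[2],q[3],q[0]])
def proj(c,P):
    d=D[c]; p=q2R(d['rotation']).inv().apply(np.atleast_2d(P)-np.array(d['eye']))
    m=np.array(d['mtx']); v=np.c_[p[:,0],-p[:,1],-p[:,2]]@m.T
    return v[:,:2]/v[:,2:]
def back(c,uv,z):
    d=D[c]; m=np.array(d['mtx']); r=np.linalg.inv(m)@[uv[0],uv[1],1]
    w=q2R(d['rotation']).apply([r[0],-r[1],-r[2]]); e=np.array(d['eye'])
    return e+w*(z-e[2])/w[2]
def fit(obs,x0):
    # obs list (cam,uv,local xyz); pose x,y,yaw
    def f(x):
        Rz=R.from_euler('z',x[2])
        return np.concatenate([(proj(c,Rz.apply(l)+[x[0],x[1],x[3] if len(x)>3 else 0])[0]-uv) for c,uv,l in obs])
    s=least_squares(f,x0); return s.x,f(s.x).reshape(-1,2)
T=lambda a,b:(170+a/3.2-.35,110+b/3.2-.35)
S=lambda a,b:(180+a/2.9-.33,140+b/2.8-.33)
E
cat > m.py <<'E'
from h import *
np.set_printoptions(precision=4,suppress=True)
st=[('top',T(468,80),(.075,.09,.006)),('top',T(684,128),(.075,-.09,.006)),('top',T(645,305),(-.075,-.09,.006)),('top',T(423,258),(-.075,.09,.006)),
('top',T(430,196),(-.045,.084,.15)),('top',T(659,246),(-.045,-.084,.15)),
('scene',S(326,103),(-.045,.084,.15)),('scene',S(485,45),(-.045,-.084,.15)),('scene',S(512,209),(-.075,-.09,.006))]
print(*fit(st,[.55,0,0]))
x,r=fit(st,[.55,0,0]); 
for l in [(541,133),(594,147),(567,140)]: print('lever',back('top',T(*l),.106))
rod=[('top',T(240,182),(.155,0,0)),('top',T(123,460),(-.057,0,0)),('top',T(152,390),(0,0,0)),
('scene',S(193,201),(.155,0,0)),('scene',S(201,309),(.155,0,-.09)),('scene',S(375,333),(-.057,0,0)),('scene',S(320,287),(0,0,0))]
print(*fit(rod,[.4,.2,0,.125]))
cr=[('top',T(258,337),(.062,-.035,.01)),('top',T(203,481),(-.062,-.035,.01)),
('scene',S(343,540),(-.062,.035,.01)),('scene',S(437,492),(-.062,-.035,.01)),('scene',S(237,433),(.062,.035,.01))]
print(*fit(cr,[.4,.2,0]))
for n,c,p in [('jar','top',(248,128)),('rotor','top',(296,253)),('sieve','top',(448,264))]: print(n,back(c,p,.03 if n!='jar' else .1))
for n,p in [('edge',(300,283)),('box right edge',(165,200)),('press',(420,150))]: print(n,back('top',p,0))
E
python3 m.py
```

```text
[ 0.5991 -0.0869 -0.2037] [[-1.8437 -1.3004]
 [-0.2574 -0.6003]
 [-0.7533  1.5132]
 [-1.2594  0.1754]
 [-0.8617 -0.708 ]
 [ 3.0123  0.9122]
 [-0.2837 -1.2857]
 [-0.0936 -1.399 ]
 [ 1.0838 -0.7642]]
lever [ 0.6249 -0.0737  0.106 ]
lever [ 0.6157 -0.1119  0.106 ]
lever [ 0.6203 -0.0925  0.106 ]
[ 0.4379  0.1908 -0.3585  0.125 ] [[ 0.0873 -0.7956]
 [-0.7163  0.9785]
 [ 0.4037 -1.3041]
 [-0.6308 -1.9777]
 [ 0.547   0.2931]
 [ 0.8719  0.3143]
 [-0.0567  1.4388]]
[ 0.4316  0.1949 -0.3531] [[-0.3723  0.5537]
 [-2.3311  2.2776]
 [-0.4802 -1.3418]
 [ 2.0519 -1.7377]
 [-2.4442 -1.4191]]
jar [0.6758 0.137  0.1   ]
rotor [0.3883 0.0221 0.03  ]
sieve [ 0.37   -0.3469  0.03  ]
edge [0.3134 0.0119 0.    ]
box right edge [0.5125 0.3575 0.    ]
press [ 0.6554 -0.2853  0.    ]
```

The scene view shows two cradle-like things. One is at scene (row 296, col 296) / top (233,230): larger, with the orange-gripped rod lying in it. The other is at scene (220,401) / top (248,379): smaller and empty. The enlarged crop confirms that the larger one holds the rod, so that is the one meant. The red T-bar is at top (154,346), behind the yellow rail at top (180,341).

```bash
cat > p.py <<'E'
from h import *
from station import get_obs
np.set_printoptions(precision=3,suppress=True)
def tool(yaw_rod):  # tool x along rod +y, z down
    c,s=np.cos(yaw_rod),np.sin(yaw_rod)
    x=np.array([-s,c,0]);z=np.array([0,0,-1.]);return R.from_matrix(np.c_[x,np.cross(z,x),z])
def step(targets):
    o=get_obs(); p=np.array(o['eef_pos']);r=q2R(o['tool_rot'])
    print('now',p,'q',np.array(o['q']),'F',o['contact_force'],'w',o['gripper_width'])
    for t,yaw in targets:
        rv=(r.inv()*tool(yaw)).as_rotvec(degrees=True)/10
        print(r.inv().apply(np.array(t)-p)/.025, rv)
E
python3 - <<'E'
from p import *
step([((.43,-.25,.33),-.3585),((.48,0,.33),-.3585),((.438,.191,.27),-.3585),((.438,.191,.179),-.3585)])
E
```

```text
now [ 0.219 -0.639  0.304] q [ 1.133  0.477  0.022  1.555 -0.011  1.109 -0.083] F [-0.25  -0.165  0.057] w 1.0035782202275485
[-11.969 -13.034  -1.044] [  0.     -0.    -14.056]
[-20.782 -18.165  -1.044] [  0.     -0.    -14.056]
[-28.554 -19.05    1.356] [  0.     -0.    -14.056]
[-28.554 -19.05    4.996] [  0.     -0.    -14.056]
```

Call:
{"name": "apply_moves", "arguments": {
  "moves": [
    [[-2,-2.2,-1],[0,0,-1],1],
    [[-4,-4.3,-1],[0,0,-2],1],
    [[-6,-6.5,-1],[0,0,-3],1],
    [[-8,-8.7,-1],[0,0,-4],1],
    [[-10,-10.9,-1],[0,0,-5],1],
    [[-12,-13,-1],[0,0,-6],1],
    [[-14,-14.4,-1],[0,0,-7],1],
    [[-16,-15.6,-1],[0,0,-8],1],
    [[-18,-16.7,-1],[0,0,-9],1],
    [[-20,-17.7,-1],[0,0,-10],1],
    [[-22,-18.3,-1],[0,0,-11],1],
    [[-24,-18.5,-1],[0,0,-12],1],
    [[-26,-18.8,0],[0,0,-13],1],
    [[-28,-19,1],[0,0,-14],1],
    [[-28.55,-19.05,1.36],[0,0,-14.06],1],
    [[-28.55,-19.05,1.36],[0,0,-14.06],1],
    [[-28.55,-19.05,1.36],[0,0,-14.06],1],
    [[-28.55,-19.05,1.36],[0,0,-14.06],1]
  ]
}}

```text
t: 3.55
eef_pos: [0.4389, 0.1896, 0.2704]
tool_rot: [0.001, 0.822, 0.569, 0.0]
contact_force: [0.2, 0.0, 0.3]
gripper_width: 1.0
```

Run:
```python
from p import *
from station import read_camera
import cv2
step([((.438,.191,.179),-.3585)])
a=read_camera('scene')['color'][...,::-1]; b=read_camera('top')['color'][...,::-1]
cv2.imwrite('pics/1.png',np.vstack([cv2.resize(a[60:350,150:450],(600,290*2))])); cv2.imwrite('pics/1t.png',cv2.resize(b[110:290,170:420],None,fx=3.2,fy=3.2))
```

```text
now [0.439 0.19  0.27 ] q [ 0.188  0.296 -0.843  2.006  0.272  0.953  0.417] F [0.182 0.05  0.274] w 1.000336802893151
[ 0.039 -0.056  3.656] [ 0.007  0.    -0.012]
```

View pics/1.png

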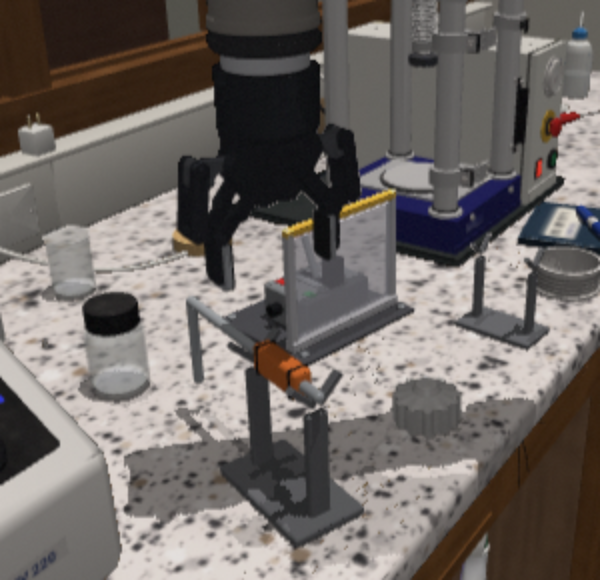

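The gripper stands above the orange grip (crop 283,366), jaws across it. I'll go down and take it.

Call:
{"name": "apply_moves", "arguments": {
  "moves": [
    [[0.02,-0.05,1],[0,0,0],1],
    [[0.04,-0.05,2],[0,0,0],1],
    [[0.04,-0.05,3],[0,0,0],1],
    [[0.04,-0.05,3.65],[0,0,0],1],
    [[0.04,-0.05,3.65],[0,0,0],1],
    [[0.04,-0.05,3.65],[0,0,0],0],
    [[0.04,-0.05,3.65],[0,0,0],-0.4],
    [[0.04,-0.05,3.65],[0,0,0],-1],
    [[0.04,-0.05,3.65],[0,0,0],-1],
    [[0.04,-0.05,3.65],[0,0,0],-1],
    [[0.04,-0.05,3.65],[0,0,0],-1],
    [[0.04,-0.05,3.65],[0,0,0],-1]
  ],
  "force": 100
}}

```text
t: 5.15
eef_pos: [0.4373, 0.1921, 0.1791]
tool_rot: [0.0, 0.822, 0.57, 0.0]
contact_force: [-1.1, -1.7, 4.9]
gripper_width: 0.197
```

Run:
```python
from p import *
from station import read_camera
import cv2
step([((.438,.191,.179),-.3585)])
a=read_camera('scene')['color'][...,::-1]; b=read_camera('top')['color'][...,::-1]
cv2.imwrite('pics/2.png',np.vstack([cv2.resize(a[60:350,150:450],(600,290*2))])); cv2.imwrite('pics/2t.png',cv2.resize(b[110:290,170:420],None,fx=3.2,fy=3.2))
```

```text
now [0.437 0.192 0.179] q [ 0.09   0.432 -0.765  2.088  0.427  0.779  0.274] F [-1.131 -1.687  4.946] w 0.19674915584131478
[-0.034  0.041  0.006] [0.004 0.003 0.006]
```

View pics/2.png

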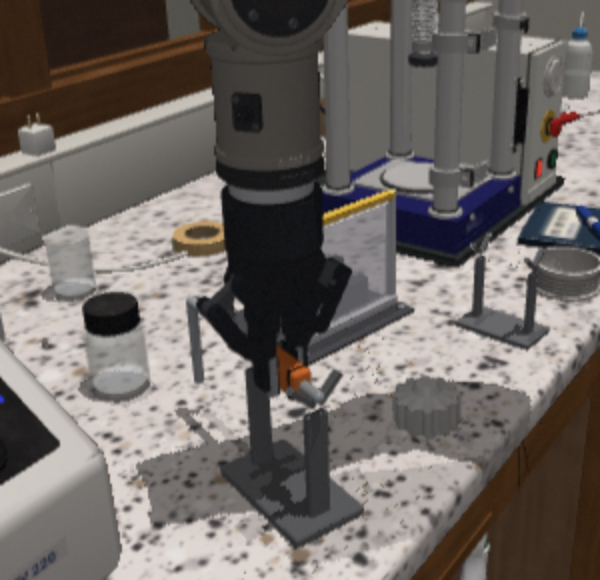

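View pics/2t.png

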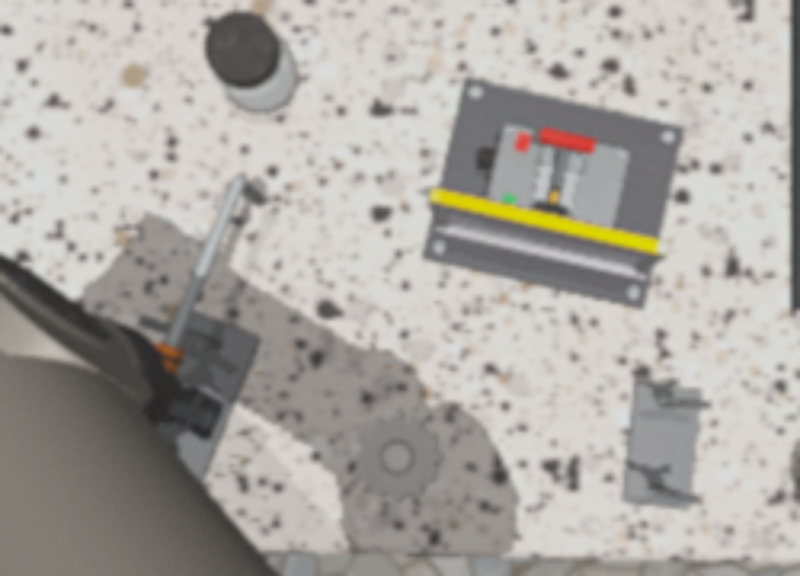

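```bash
cat >> p.py <<'E'
Y=-.2037
def stn(x,y,z): # station-local -> world
    return R.from_euler('z',Y).apply([x,y,z])+[.5991,-.0869,0]
def loc(p): return R.from_euler('z',-Y).apply(np.array(p)-[.5991,-.0869,0])
E
python3 - <<'E'
from p import *
print(stn(-.108,0,.234))
step([((.4373,.1921,.34),-.3585),(stn(-.108,0,.34),Y),(stn(-.108,0,.234),Y)])
E
```

```text
[ 0.493 -0.065  0.234]
now [0.437 0.192 0.179] q [ 0.09   0.432 -0.765  2.088  0.427  0.779  0.274] F [-0.784 -2.007  5.297] w 0.19341435228332204
[-0.005  0.003 -6.434] [0.005 0.003 0.006]
[-8.857  5.702 -6.426] [ 0.004  0.003 -0.881]
[-8.855  5.699 -2.186] [ 0.004  0.003 -0.881]
```

Call:
{"name": "apply_moves", "arguments": {
  "moves": [
    [[0,0,-0.5],[0,0,0],-1],
    [[0,0,-1.5],[0,0,0],-1],
    [[0,0,-2.5],[0,0,0],-1],
    [[0,0,-3.5],[0,0,0],-1],
    [[0,0,-4.5],[0,0,0],-1],
    [[0,0,-5.5],[0,0,0],-1],
    [[0,0,-6.4],[0,0,0],-1],
    [[-1,0.7,-6.4],[0,0,-0.1],-1],
    [[-2.3,1.5,-6.4],[0,0,-0.25],-1],
    [[-3.8,2.4,-6.4],[0,0,-0.4],-1],
    [[-5.3,3.4,-6.4],[0,0,-0.55],-1],
    [[-6.8,4.4,-6.4],[0,0,-0.7],-1],
    [[-8,5.2,-6.4],[0,0,-0.8],-1],
    [[-8.85,5.7,-6.4],[0,0,-0.88],-1],
    [[-8.85,5.7,-6.4],[0,0,-0.88],-1],
    [[-8.85,5.7,-6.4],[0,0,-0.88],-1],
    [[-8.85,5.7,-6.4],[0,0,-0.88],-1]
  ]
}}

```text
t: 7.38
eef_pos: [0.493, -0.0635, 0.3389]
tool_rot: [-0.0, 0.775, 0.632, 0.0]
contact_force: [0.5, -0.5, -1.5]
gripper_width: 0.199
```

```bash
cat > pic.py <<'E'
import sys,cv2,pickle
from p import *
from station import read_camera
n=sys.argv[1]
a=read_camera('scene')['color'][...,::-1]; b=read_camera('top')['color'][...,::-1]
cv2.imwrite(f'pics/{n}.png',cv2.resize(a[100:290,220:420],None,fx=3,fy=3,interpolation=cv2.INTER_CUBIC)); cv2.imwrite(f'pics/{n}t.png',cv2.resize(b[110:230,270:420],None,fx=5,fy=5,interpolation=cv2.INTER_CUBIC))
E
python3 pic.py 3
python3 - <<'E'
from p import *
step([(stn(-.108,0,.34),Y),(stn(-.108,0,.234),Y)])
p=get_obs()['eef_pos'];print(loc(p))
r=q2R(get_obs()['tool_rot'])
for l in [(0,.155,.054),(0,.155,.144)]:
    P=r.apply(l)+p; print(P,proj('scene',P),proj('top',P))
E
```

```text
now [ 0.493 -0.064  0.339] q [ 0.649  0.221 -0.736  1.891  0.167  1.091  1.216] F [ 0.983 -0.91  -1.42 ] w 0.19223458637180926
[-0.044  0.018 -0.048] [ 0.001 -0.     0.006]
[-0.045  0.018  4.192] [ 0.001 -0.     0.006]
[-0.108  0.001  0.339]
[ 0.645 -0.095  0.285] [[289.626  95.926]] [[354.396 121.017]]
[ 0.645 -0.095  0.195] [[291.405 135.714]] [[350.937 133.116]]
```

View pics/3.png

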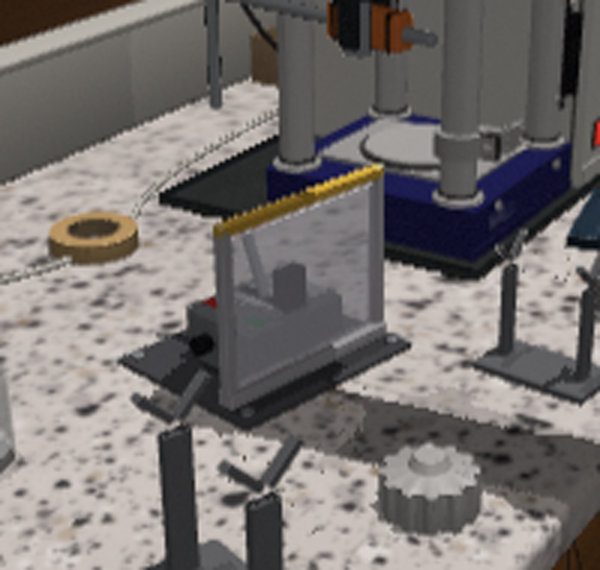

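View pics/3t.png

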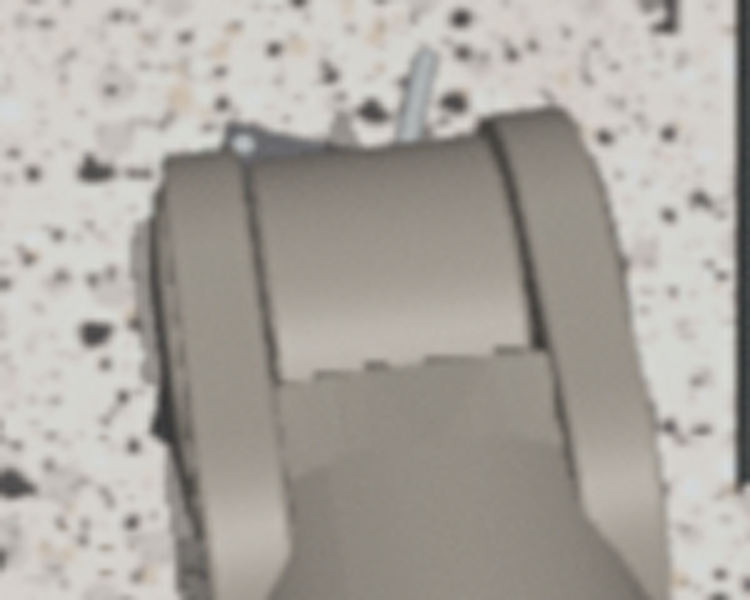

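The hook tip shows at crop (216,105), i.e. scene (292,135). The predicted position is (291,136), so the grasp offset is right. The rod is aligned over the station, so I'll lower it behind the lever.

Call:
{"name": "apply_moves", "arguments": {
  "moves": [
    [[0,0,0.7],[0,0,0],-1],
    [[0,0,1.4],[0,0,0],-1],
    [[0,0,2.1],[0,0,0],-1],
    [[0,0,2.8],[0,0,0],-1],
    [[0,0,3.4],[0,0,0],-1],
    [[0,0,3.9],[0,0,0],-1],
    [[0,0,4.2],[0,0,0],-1],
    [[0,0,4.2],[0,0,0],-1],
    [[0,0,4.2],[0,0,0],-1],
    [[0,0,4.2],[0,0,0],-1]
  ]
}}

```text
t: 8.72
eef_pos: [0.4935, -0.0649, 0.2342]
tool_rot: [0.0, 0.776, 0.631, 0.0]
contact_force: [0.6, -0.4, -2.2]
gripper_width: 0.194
```

```bash
python3 pic.py 4
python3 - <<'E'
from p import *
o=get_obs()
p=o['eef_pos'];print(loc(p),np.array(p),R.from_euler('z',-Y).apply(o['contact_force']),o['torque'])
r=q2R(o['tool_rot'])
for l in [(0,.155,.054),(0,.155,.144)]:
    P=r.apply(l)+p; print(P,proj('scene',P),proj('top',P))
E
```

```text
[-0.108  0.     0.234] [ 0.493 -0.065  0.234] [ 0.416 -0.725 -1.892] [ 0.007 -0.022 -0.004]
[ 0.645 -0.096  0.18 ] [[291.942 141.741]] [[351.069 134.75 ]]
[ 0.645 -0.096  0.09 ] [[293.549 178.19 ]] [[348.301 144.251]]
```

View pics/4.png

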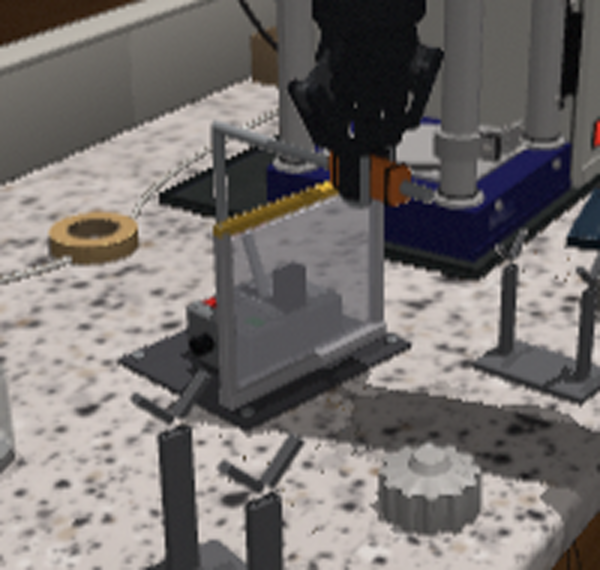

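View pics/4t.png

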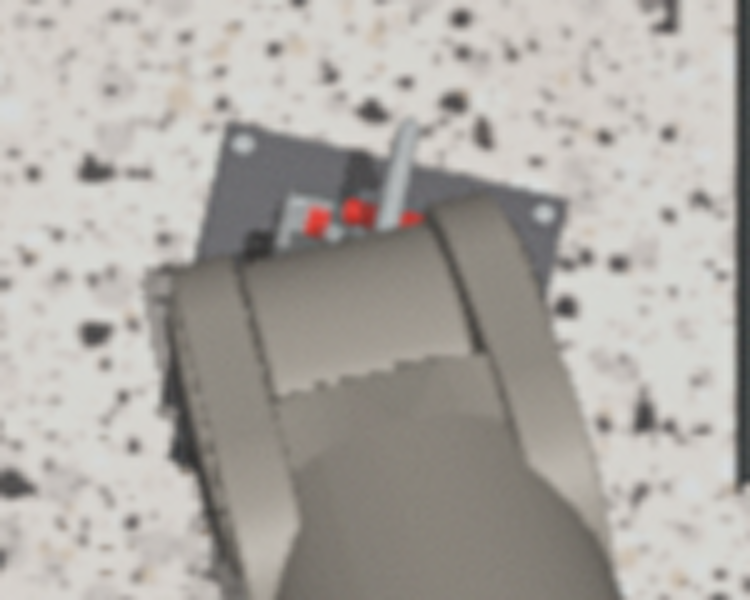

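The leg stands behind the red bar: top crop shows the leg at about (391,171) and the bar at about (385,215). Rod clear over the yellow rail. I'll pull slowly.

Call:
{"name": "apply_moves", "arguments": {
  "moves": [
    [[0,-0.25,0],[0,0,0],-1],
    [[0,-0.45,0],[0,0,0],-1],
    [[0,-0.6,0],[0,0,0],-1],
    [[0,-0.7,0],[0,0,0],-1],
    [[0,-0.8,0],[0,0,0],-1],
    [[0,-0.9,0],[0,0,0],-1],
    [[0,-1.0,0],[0,0,0],-1],
    [[0,-1.1,0],[0,0,0],-1],
    [[0,-1.2,0],[0,0,0],-1]
  ]
}}

```text
t: 9.95
eef_pos: [0.4636, -0.0587, 0.2336]
tool_rot: [-0.0, 0.775, 0.631, -0.0]
contact_force: [2.9, 0.3, 1.3]
gripper_width: 0.19
```

```bash
cat > f.py <<'E'
from p import *
o=get_obs()
print('t',o['t'],'loc',loc(o['eef_pos'])*1000,'F',R.from_euler('z',-Y).apply(o['contact_force']),'T',R.from_euler('z',-Y).apply(o['torque']))
E
python3 f.py
```

```text
t 9.95 loc [-138.42     0.194  233.624] F [2.772 0.829 1.258] T [ 0.005 -1.171  0.039]
```

Call:
{"name": "apply_moves", "arguments": {
  "moves": [
    [[0,-0.08,0],[0,0,0],-1],
    [[0,-0.16,0],[0,0,0],-1],
    [[0,-0.24,0],[0,0,0],-1],
    [[0,-0.24,0],[0,0,0],-1]
  ]
}}

```text
t: 10.45
eef_pos: [0.4575, -0.0576, 0.2335]
tool_rot: [-0.0, 0.776, 0.631, -0.0]
contact_force: [1.5, -0.8, -0.5]
gripper_width: 0.194
```

```bash
python3 f.py
```

```text
t 10.45 loc [-144.605    0.064  233.498] F [ 1.643 -0.439 -0.545] T [ 0.025 -0.835  0.033]
```

Call:
{"name": "apply_moves", "arguments": {
  "moves": [
    [[0,-0.06,0],[0,0,0],-1],
    [[0,-0.12,0],[0,0,0],-1],
    [[0,-0.12,0],[0,0,0],-1]
  ]
}}

```text
t: 10.82
eef_pos: [0.4547, -0.057, 0.2336]
tool_rot: [-0.0, 0.776, 0.631, -0.0]
contact_force: [1.2, 0.7, -0.1]
gripper_width: 0.197
```

```bash
python3 f.py; python3 pic.py 5
```

```text
t 10.825 loc [-147.457    0.106  233.561] F [ 1.08   0.925 -0.067] T [ 0.05  -0.704 -0.001]
```

View pics/5.png

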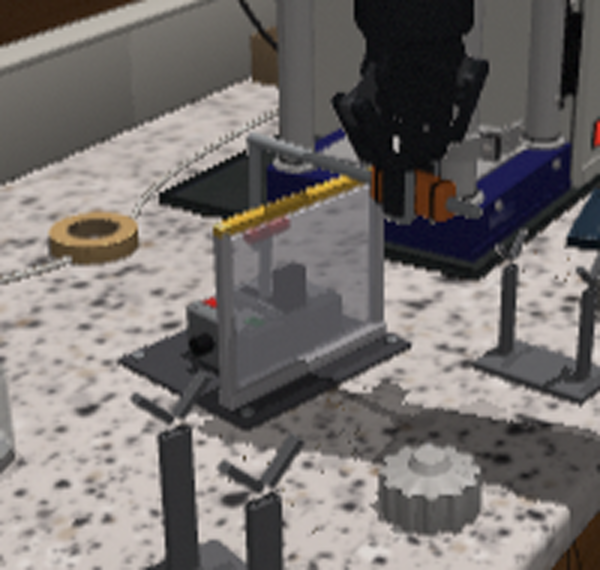

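View pics/5t.png

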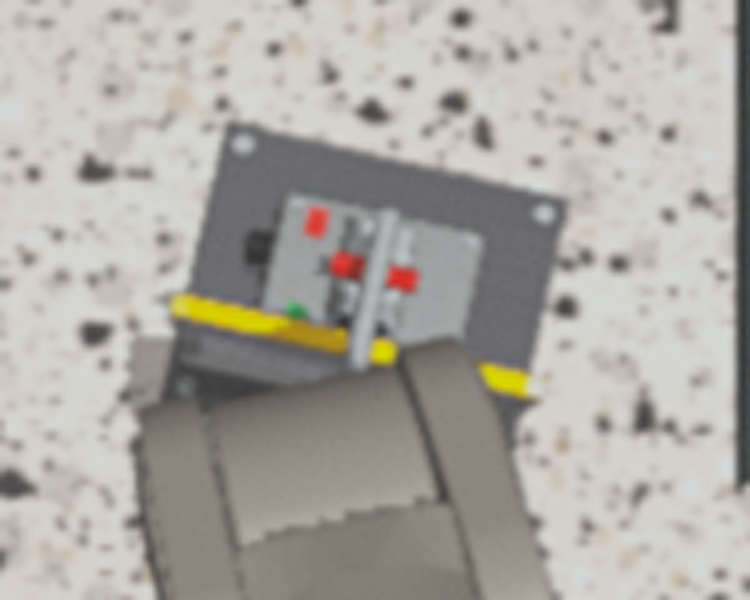

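The top view shows the leg hooked behind the bar, which now stands about upright at top (164,345). The rod is clear of the yellow rail. Continuing in small steps.

Call:
{"name": "apply_moves", "arguments": {
  "moves": [
    [[0,-0.06,0],[0,0,0],-1],
    [[0,-0.12,0],[0,0,0],-1],
    [[0,-0.12,0],[0,0,0],-1]
  ]
}}

```text
t: 11.3
eef_pos: [0.452, -0.0564, 0.2336]
tool_rot: [-0.0, 0.776, 0.631, -0.0]
contact_force: [2.7, 0.3, -1.9]
gripper_width: 0.193
```

```bash
python3 f.py
```

```text
t 11.3 loc [-150.257    0.131  233.634] F [ 2.603  0.793 -1.934] T [-0.088 -0.815 -0.055]
```

Call:
{"name": "apply_moves", "arguments": {
  "moves": [
    [[0,-0.06,0],[0,0,0],-1],
    [[0,-0.12,0],[0,0,0],-1],
    [[0,-0.12,0],[0,0,0],-1]
  ]
}}

```text
t: 11.68
eef_pos: [0.4489, -0.0558, 0.2336]
tool_rot: [-0.0, 0.776, 0.631, -0.0]
contact_force: [2.4, -0.5, -2.1]
gripper_width: 0.195
```

```bash
python3 f.py
```

```text
t 11.675 loc [-153.405    0.104  233.587] F [ 2.448 -0.009 -2.116] T [-0.014 -0.76   0.015]
```

Call:
{"name": "apply_moves", "arguments": {
  "moves": [
    [[0,-0.06,0],[0,0,0],-1],
    [[0,-0.12,0],[0,0,0],-1],
    [[0,-0.12,0],[0,0,0],-1]
  ]
}}

```text
t: 12.05
eef_pos: [0.4464, -0.055, 0.2338]
tool_rot: [0.0, 0.775, 0.631, 0.0]
contact_force: [4.1, -1.2, -1.7]
gripper_width: 0.194
```

```bash
python3 f.py
```

```text
t 12.05 loc [-155.96     0.324  233.845] F [ 4.282 -0.376 -1.663] T [ 0.088 -1.136  0.016]
```

Call:
{"name": "apply_moves", "arguments": {
  "moves": [
    [[0,-0.05,0],[0,0,0],-1],
    [[0,-0.1,0],[0,0,0],-1],
    [[0,-0.1,0],[0,0,0],-1]
  ]
}}

```text
t: 12.42
eef_pos: [0.4442, -0.0546, 0.234]
tool_rot: [0.0, 0.775, 0.631, 0.0]
contact_force: [4.8, -1.1, -1.4]
gripper_width: 0.194
```

```bash
python3 f.py
```

```text
t 12.425 loc [-158.214    0.313  233.964] F [ 4.954 -0.092 -1.356] T [ 0.058 -1.315  0.035]
```

Call:
{"name": "apply_moves", "arguments": {
  "moves": [
    [[0,-0.05,0],[0,0,0],-1],
    [[0,-0.05,0],[0,0,0],-1]
  ]
}}

```text
t: 12.68
eef_pos: [0.443, -0.0543, 0.2339]
tool_rot: [0.0, 0.775, 0.631, 0.0]
contact_force: [4.5, -1.2, -3.3]
gripper_width: 0.201
```

```bash
python3 f.py
```

```text
t 12.675 loc [-159.498    0.3    233.879] F [ 4.64  -0.298 -3.289] T [ 0.032 -1.362  0.102]
```

Call:
{"name": "apply_moves", "arguments": {
  "moves": [
    [[0,-0.05,0],[0,0,0],-1],
    [[0,-0.05,0],[0,0,0],-1]
  ]
}}

```text
t: 12.92
eef_pos: [0.4417, -0.054, 0.2339]
tool_rot: [0.0, 0.775, 0.631, 0.0]
contact_force: [3.7, -0.3, -0.8]
gripper_width: 0.193
```

```bash
python3 f.py
```

```text
t 12.925 loc [-160.762    0.368  233.939] F [ 3.645  0.464 -0.768] T [ 0.222 -1.422  0.027]
```

Call:
{"name": "apply_moves", "arguments": {
  "moves": [
    [[0,-0.05,0],[0,0,0],-1],
    [[0,-0.05,0],[0,0,0],-1]
  ]
}}

```text
t: 13.18
eef_pos: [0.4405, -0.0538, 0.2339]
tool_rot: [0.0, 0.775, 0.631, 0.0]
contact_force: [5.8, -1.1, -1.6]
gripper_width: 0.194
```

```bash
python3 f.py
```

```text
t 13.175 loc [-162.067    0.352  233.86 ] F [ 5.938  0.103 -1.582] T [ 0.153 -1.457  0.069]
```

Call:
{"name": "apply_moves", "arguments": {
  "moves": [
    [[0,-0.05,0],[0,0,0],-1],
    [[0,-0.05,0],[0,0,0],-1]
  ]
}}

```text
t: 13.42
eef_pos: [0.4393, -0.0535, 0.2339]
tool_rot: [0.0, 0.775, 0.631, 0.0]
contact_force: [4.5, -1.3, 0.5]
gripper_width: 0.197
```

```bash
python3 f.py
```

```text
t 13.425 loc [-163.27     0.356  233.945] F [ 4.631 -0.336  0.465] T [ 0.142 -1.451  0.086]
```

Call:
{"name": "apply_moves", "arguments": {
  "moves": [
    [[0,-0.05,0],[0,0,0],-1],
    [[0,-0.05,0],[0,0,0],-1]
  ]
}}

```text
t: 13.68
eef_pos: [0.4384, -0.0533, 0.2341]
tool_rot: [0.001, 0.775, 0.631, 0.001]
contact_force: [5.4, -0.6, 0.2]
gripper_width: 0.194
```

```bash
python3 f.py
```

```text
t 13.675 loc [-164.133    0.379  234.091] F [5.455 0.516 0.189] T [ 0.181 -1.804  0.038]
```

Call:
{"name": "apply_moves", "arguments": {
  "moves": [
    [[0,-0.05,0],[0,0,0],-1],
    [[0,-0.05,0],[0,0,0],-1]
  ]
}}

```text
t: 13.92
eef_pos: [0.4377, -0.0531, 0.2343]
tool_rot: [0.001, 0.775, 0.631, 0.001]
contact_force: [6.5, -0.5, 0.2]
gripper_width: 0.193
```

```bash
python3 f.py; python3 pic.py 6
```

```text
t 13.925 loc [-164.92     0.485  234.306] F [6.422 0.798 0.151] T [ 0.228 -2.004  0.122]
```

View pics/6.png

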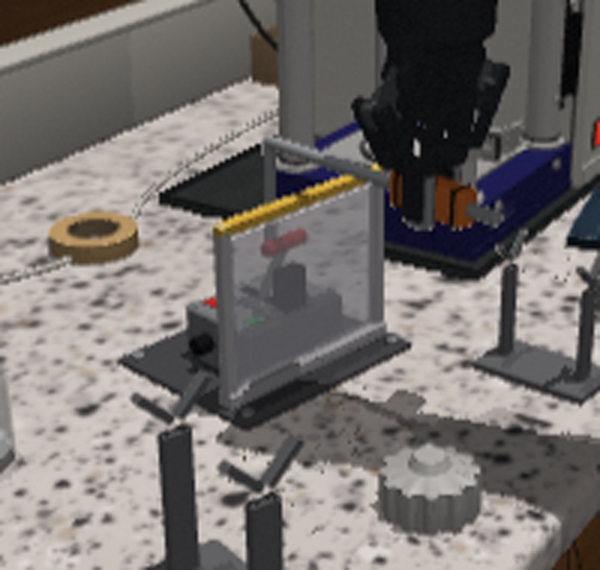

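View pics/6t.png

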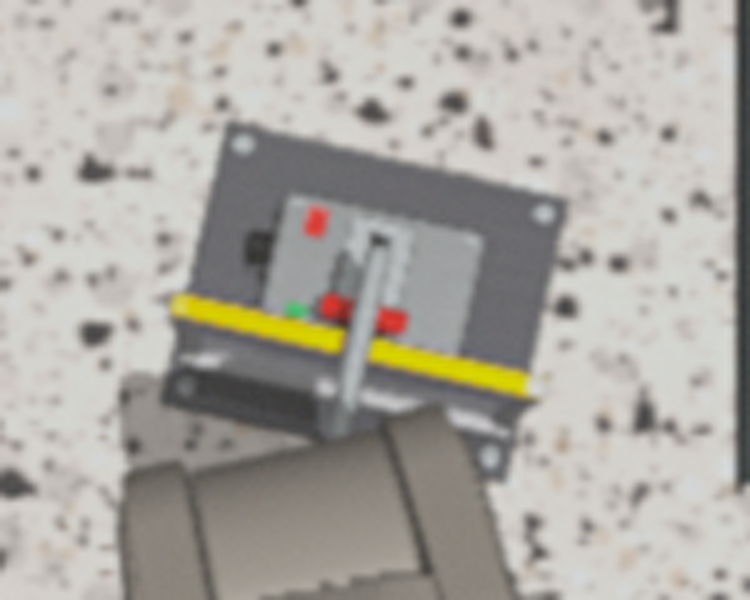

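The force rose sharply (from about 4.7 to 6.5 N) while the arm lagged its command. I'll add one small nudge and hold it, to be sure.

Call:
{"name": "apply_moves", "arguments": {
  "moves": [
    [[0,-0.03,0],[0,0,0],-1],
    [[0,-0.03,0],[0,0,0],-1],
    [[0,-0.03,0],[0,0,0],-1]
  ]
}}

```text
t: 14.4
eef_pos: [0.4374, -0.053, 0.2344]
tool_rot: [0.001, 0.775, 0.631, 0.002]
contact_force: [8.3, -0.8, -2.0]
gripper_width: 0.194
```

```bash
python3 f.py
```

```text
t 14.4 loc [-165.252    0.518  234.429] F [ 8.34   0.863 -1.986] T [ 0.195 -2.282  0.098]
```

It has come up solid at about 7.5 N. Releasing forward, then up.

Call:
{"name": "apply_moves", "arguments": {
  "moves": [
    [[0,0.1,0],[0,0,0],-1],
    [[0,0.3,0],[0,0,0],-1],
    [[0,0.7,0],[0,0,0],-1],
    [[0,1.1,0],[0,0,0],-1],
    [[0,1.1,0],[0,0,0],-1],
    [[0,1.1,-0.5],[0,0,0],-1],
    [[0,1.1,-1.3],[0,0,0],-1],
    [[0,1.1,-2.2],[0,0,0],-1],
    [[0,1.1,-3.2],[0,0,0],-1],
    [[0,1.1,-4.2],[0,0,0],-1],
    [[0,1.1,-4.2],[0,0,0],-1],
    [[0,1.1,-4.2],[0,0,0],-1]
  ]
}}

```text
t: 15.9
eef_pos: [0.462, -0.0586, 0.3382]
tool_rot: [-0.0, 0.776, 0.631, -0.0]
contact_force: [-0.4, 0.6, -1.7]
gripper_width: 0.194
```

```bash
python3 pic.py 7
python3 - <<'E'
from p import *
o=get_obs();p=o['eef_pos'];r=q2R(o['tool_rot'])
for l in [(0,-.057,.054),(0,0,.054),(0,.155,.054),(0,.155,.144)]:
    P=r.apply(l)+p; u=proj('scene',P)[0]; print((u-[220,100])*3, (proj('top',P)[0]-[270,110])*5)
print('targets'); step([((.4373,.1921,.34),-.3585),((.4373,.1921,.1791),-.3585)])
E
```

```text
[474.344  50.197] [279.258 695.872]
[404.152  34.06 ] [314.105 543.353]
[239.954  -3.688] [406.655 138.269]
[244.396 117.624] [390.877 190.641]
targets
now [ 0.462 -0.059  0.338] q [ 0.682  0.162 -0.753  1.954  0.126  1.073  1.242] F [ 0.058  0.154 -1.249] w 0.19374303541521856
[ 9.619 -2.997 -0.089] [-0.011  0.002  0.884]
[ 9.62  -2.985  6.347] [-0.011  0.002  0.884]
```

View pics/7.png

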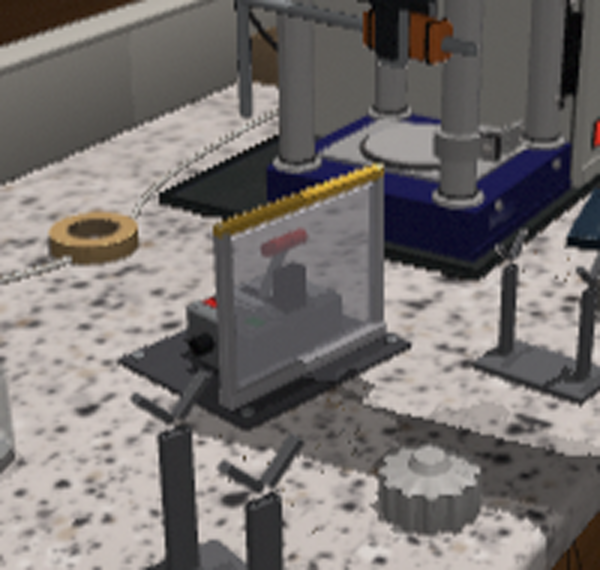

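View pics/7t.png

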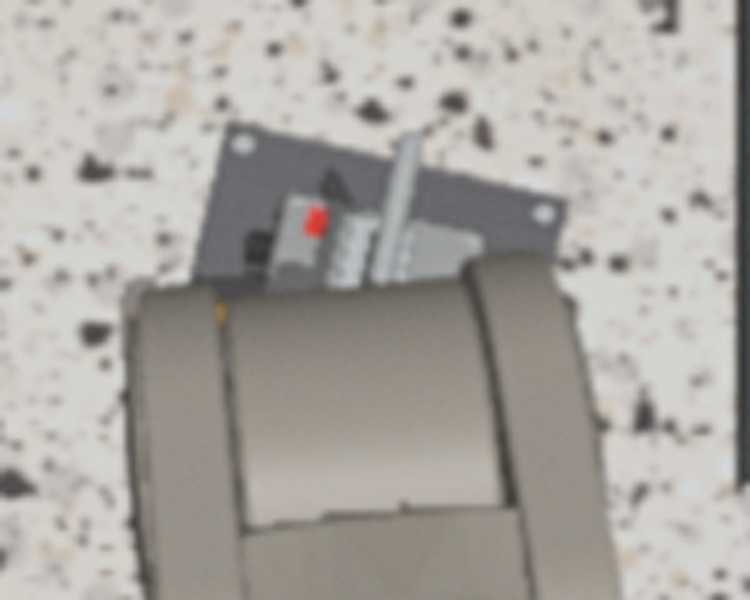

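The lever stays leaning towards the shield. The rod tip is at crop (246,117) against a predicted (244,118), so there was no slip. Going back to the cradle.

Call:
{"name": "apply_moves", "arguments": {
  "moves": [
    [[0.6,-0.2,-0.1],[0,0,0.05],-1],
    [[1.8,-0.5,-0.1],[0,0,0.15],-1],
    [[3.3,-1,-0.1],[0,0,0.3],-1],
    [[5,-1.6,-0.1],[0,0,0.45],-1],
    [[6.7,-2.1,-0.1],[0,0,0.6],-1],
    [[8.2,-2.6,-0.1],[0,0,0.75],-1],
    [[9.2,-2.9,-0.1],[0,0,0.85],-1],
    [[9.62,-2.99,-0.1],[0,0,0.88],-1],
    [[9.62,-2.99,-0.1],[0,0,0.88],-1],
    [[9.62,-2.99,1],[0,0,0.88],-1],
    [[9.62,-2.99,2],[0,0,0.88],-1],
    [[9.62,-2.99,3],[0,0,0.88],-1],
    [[9.62,-2.99,3.9],[0,0,0.88],-1],
    [[9.62,-2.99,4.5],[0,0,0.88],-1],
    [[9.62,-2.99,4.5],[0,0,0.88],-1],
    [[9.62,-2.99,4.5],[0,0,0.88],-1]
  ]
}}

```text
t: 18.0
eef_pos: [0.4387, 0.1922, 0.2268]
tool_rot: [0.0, 0.822, 0.57, 0.001]
contact_force: [-0.9, -0.1, -1.5]
gripper_width: 0.195
```

Run:
```python
from p import *
from station import read_camera
import cv2
step([((.4373,.1921,.1791),-.3585)])
a=read_camera('scene')['color'][...,::-1]
cv2.imwrite('pics/8.png',cv2.resize(a[140:350,180:450],None,fx=2.9,fy=2.8))
```

```text
now [0.439 0.192 0.227] q [ 0.165  0.369 -0.841  2.046  0.359  0.875  0.336] F [-0.909 -0.093 -1.53 ] w 0.19547645922345575
[-0.023 -0.053  1.91 ] [ 0.005 -0.004  0.001]
```

View pics/8.png

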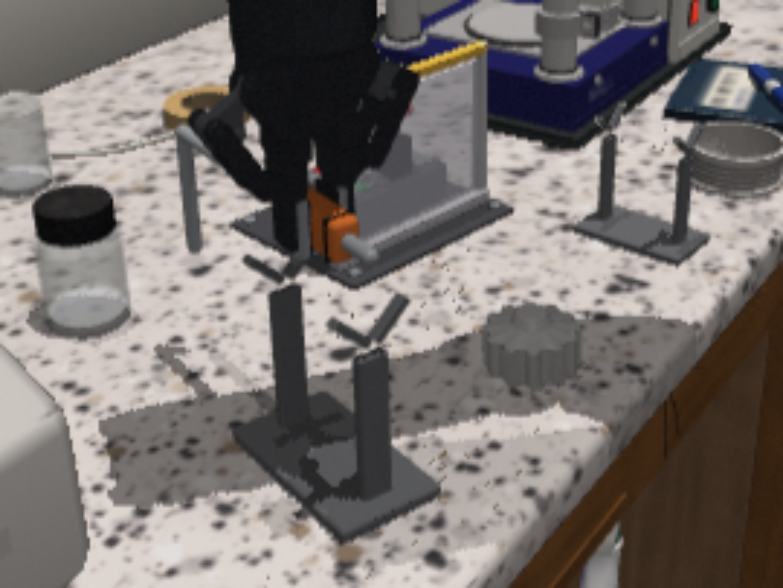

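The rod hangs level above the notches, in line with them. Lowering the last 48 mm.

Call:
{"name": "apply_moves", "arguments": {
  "moves": [
    [[-0.02,-0.05,0.6],[0,0,0],-1],
    [[-0.02,-0.05,1.1],[0,0,0],-1],
    [[-0.02,-0.05,1.5],[0,0,0],-1],
    [[-0.02,-0.05,1.75],[0,0,0],-1],
    [[-0.02,-0.05,1.88],[0,0,0],-1],
    [[-0.02,-0.05,1.88],[0,0,0],-1],
    [[-0.02,-0.05,1.88],[0,0,0],-1]
  ]
}}

```text
t: 18.92
eef_pos: [0.4368, 0.1923, 0.1793]
tool_rot: [-0.0, 0.822, 0.57, 0.0]
contact_force: [-1.3, 0.7, 0.4]
gripper_width: 0.195
```

```bash
python3 f.py
python3 - <<'E'
from p import *
from station import read_camera
import cv2
step([((.4373,.1921,.1791),-.3585)])
a=read_camera('scene')['color'][...,::-1]
cv2.imwrite('pics/9.png',cv2.resize(a[140:350,180:450],None,fx=2.9,fy=2.8))
E
```

```text
t 18.925 loc [-215.421  240.609  179.3  ] F [-1.41   0.466  0.433] T [-0.003  0.327  0.154]
now [0.437 0.192 0.179] q [ 0.111  0.439 -0.792  2.088  0.443  0.785  0.259] F [-1.286  0.742  0.433] w 0.19468162685270973
[-0.001  0.021  0.008] [ 0.001 -0.002  0.006]
```

View pics/9.png

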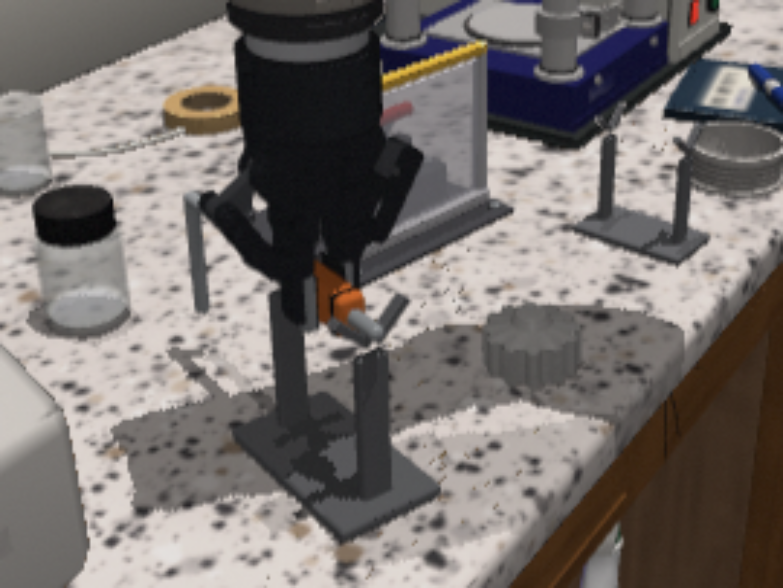

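The leg tip is at crop (202,310), as it was at the start. The rod is seated, so I'll open and withdraw upward.

Call:
{"name": "apply_moves", "arguments": {
  "moves": [
    [[0,0,0],[0,0,0],-0.4],
    [[0,0,0],[0,0,0],0],
    [[0,0,0],[0,0,0],0.5],
    [[0,0,0],[0,0,0],1],
    [[0,0,0],[0,0,0],1],
    [[0,0,0],[0,0,0],1],
    [[0,0,0],[0,0,0],1],
    [[0,0,-0.5],[0,0,0],1],
    [[0,0,-1.5],[0,0,0],1],
    [[0,0,-2.8],[0,0,0],1],
    [[0,0,-4.2],[0,0,0],1],
    [[0,0,-5.6],[0,0,0],1],
    [[0,0,-7],[0,0,0],1],
    [[0,0,-7],[0,0,0],1],
    [[0,0,-7],[0,0,0],1]
  ]
}}

```text
t: 20.85
eef_pos: [0.4365, 0.1919, 0.3541]
tool_rot: [0.0, 0.822, 0.57, -0.0]
contact_force: [-0.1, 0.3, 0.6]
gripper_width: 1.003
```

Run:
```python
from p import *
from station import read_camera
import cv2
step([((.45,-.2,.35),-.3585)])
a=read_camera('scene')['color'][...,::-1];b=read_camera('top')['color'][...,::-1]
cv2.imwrite('pics/10.png',cv2.resize(a[140:350,180:450],None,fx=2.9,fy=2.8))
cv2.imwrite('pics/10t.png',cv2.resize(b[110:290,170:420],None,fx=3.2,fy=3.2))
```

```text
now [0.437 0.192 0.354] q [ 0.282  0.198 -0.921  1.904  0.176  1.123  0.506] F [-0.104  0.262  0.56 ] w 1.0033455898912425
[-14.493   5.995   0.171] [0.001 0.003 0.003]
```

View pics/10.png

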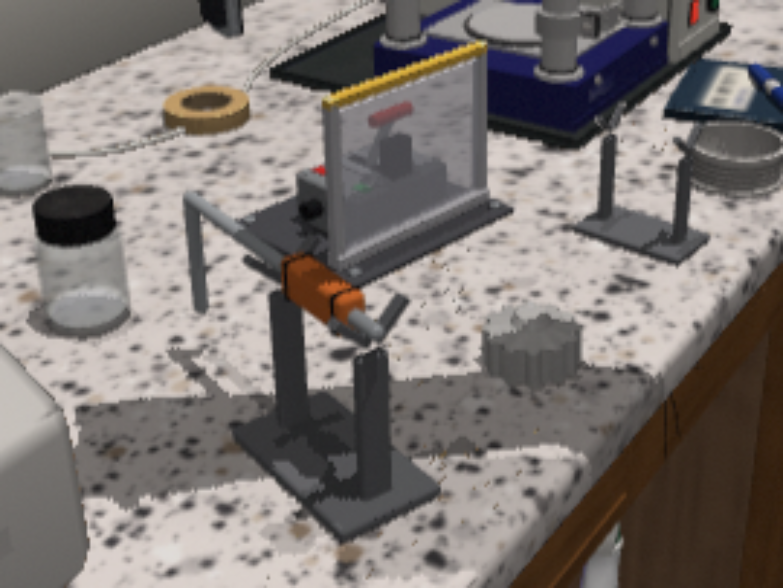

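View pics/10t.png

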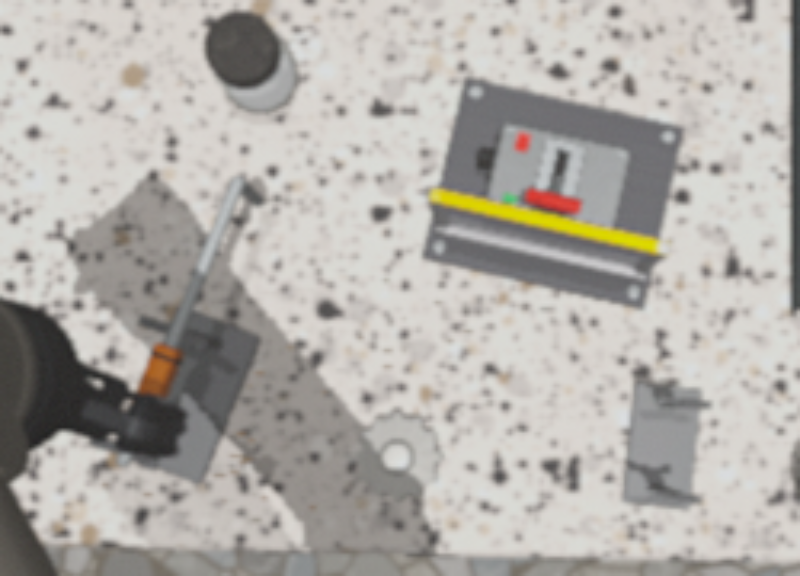

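Run:
```python
from p import *
l=loc(back('top',T(553,201),.105)); print(l, .4+np.arcsin(-l[0]/.055))
from station import hand_in
print(hand_in())
```

```text
[-0.023 -0.001  0.105] 0.8357723069051353
the job is handed in; nothing more can be done
None
```

The extractor lever is pulled fully on and the rod is back in its cradle. I handed the job in about 21 s into the 51 s limit.

- **Pull:** I took the rod by its orange grip from the larger cradle and reached over the shield. I drew the lever in small steps. The pull was about 2.5 N at first and about 4.5 N once it was pushing the plunger. Near the end it rose sharply and came up solid. I stopped at a reading of about 8 N (roughly 7.5 N once the zero offset is taken off), a little over the 6 to 7 N suggested but well under 12 N.
- **Lever:** in the last top picture the T-bar stands about 23 mm to the near side of its pivot, a lever angle of about 0.84 rad. It stayed there after release.
- **Rod:** it lies in the notches with its leg tip at the same pixel as at the start, to within a pixel. It had not slipped in the fingers when I checked after the pull.
- **Surroundings:** the rotor and jar appear unmoved. I saw no sign of the rod touching the shield, and the fingers stayed clear of the switch station. The sieve was only partly in the last pictures, where it looked unchanged. The gripper is open and 175 mm above where it let go.
- **Not checked:** the plunger itself was hidden from both cameras, so "fully in" rests on the force rise and the lever angle.

No check failed or disagreed.

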